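Lock the detector sled with its linch pin

TASK

Lock the white detector to its table bracket: take the linch pin (the one with the sprung ring) from the rack, push it straight down through the hole in the steel tongue until its collar sits on the tongue, and flip its ring over the tongue's free end until it snaps shut under the pin's point. The detector stands a little differently each time, so feel for the hole gently and never force the pin or the ring. Leave all the other things where they are.

Things in the scene. Friction and masses are not known exactly. Their poses are not given: they have to be found in the camera images.
- pin: Steel linch pin, 0.10 kg, the only pin with a ring, upright in one of the rack's 3 holes (varies). Origin: centre of the underside of its collar (the seating face); z up along the shank. Collar 24 mm across, 6 mm high. The open ring lies on its -x side. It must be set with its -x along the bracket's -x, so that the ring can pass over the tongue's free end.
- pin_tab (a point): Middle of the pin's flat grip tab, 36 mm above the pin's origin. The tab is 20 mm (x) by 12 mm (y), from 6 to 51 mm above the origin. Pinch it across y with the fingertips at least 17 mm above the origin, clear of the ring's axle.
- pin_point (a point): Flat end of the shank, 38 mm below the pin's origin. Shank 12 mm in diameter; its last 9 mm taper evenly to 9 mm at this point.
- ring (a joint): Ring angle about its axle, which runs along the pin's y, 10 mm above the pin's origin. 0 open: the ring points to the pin's -x, 20 degrees above level; it grows as the ring swings down; 1.92 closed: it hangs straight down, end bar under the pin's point. An over-centre spring returns it to 0 below 0.96 rad and snaps it to 1.92 above; this takes about 2 N at the end bar (limit 25 N).
- ring_end (a point): Middle of the ring's end bar, 52 mm from the axle. The ring is a U of 5 mm round wire, 46 mm wide between the centre lines of its legs; its end bar is straight for 18 mm and runs along the pin's y.
- rack: Fixed black block, 60 (x) by 240 (y) by 55 mm high, origin at the centre of its underside. Three vertical 14 mm holes at y = -75, 0 and +75 mm; the pins stand in them, collars on its top. The two other pins are bystanders and stand 40 mm above its top.
- bracket: Fixed aluminium bracket: upright plate 12 mm thick (x), 96 mm wide, 118 mm high, bolted to the table. Origin: on the table under the middle of the plate. On its +x side, from x = 40 to 310 mm, the white detector, 150 mm wide and 150 high. The detector's steel tongue comes out through the plate along -x: 30 mm wide, 14 mm thick, its level top face at z = 100 mm, free underneath.
- tongue_exit (a point): Fixed point on the bracket where the tongue's top centre line leaves the plate: x = -6, y = 0, z = 100 mm in the bracket's frame. The vertical 14 mm through-hole lies on that line 30 to 66 mm out along -x (not measured), 18 mm from the tongue's free end. The detector slides along x with 2.5 N of friction, so a tapered point in the hole draws it into line. Keep pin against tongue under 40 N.
- stop_pin: Bystander: plain steel pin with a round 12 mm stub above its collar, standing in the rack; same shank as the linch pin. Origin at the underside of its collar.
- knob_pin: Bystander: steel pin with a 28 mm black round knob, standing in the rack. Origin at the underside of its collar.
- oil_bottle: Bystander: small amber bottle, 32 mm across, 70 mm high. Origin under its centre.
- objective_case: Bystander: clear round objective case, 44 mm across, 55 mm high. Origin under its centre.
- filter_cube: Bystander: black filter cube, 40 mm. Origin under its centre.
- dish: Bystander: shallow glass dish, 88 mm across, 18 mm high. Origin under its centre.
- driver: Bystander: screwdriver lying on the table.
- slide_box: Bystander: blue slide box, 100 x 85 x 35 mm. Origin under its centre.
There are look-alikes about, which are no part of the job. Several things have the shape of the pin; the one meant has the colours described above.

How it is judged:
By the outcome, as a careful person would: the job done as asked, in the order asked, and still so for the second after the job is handed in, with the robot touching nothing.
It also fails if it takes over 64 s, if anything falls off the work surface, if the arm or the gripper's body presses on something with over 40 N, if the wrist force passes 120 N, or if a joint passes its speed limit or range.

ROBOT

A 6-joint arm with a two-finger parallel gripper is mounted at the origin on the work surface. World frame = base frame: x ahead of the robot, y to its left, z up, the work surface at z = 0. Lengths are in mm, angles in rad, forces in N, time in s.
With the tool pointing down it reaches from about 350 to 975 mm from the base axis. Payload 17.4 kg.
Tool frame: the origin (TCP) lies at the centre of the arm's flange, where the gripper is bolted on; the fingertips stand 173 mm ahead of it and the grasp point (between the pads) lies 155 mm ahead of it; z points along the fingers, y is the line along which they close (so a half turn about z gives the same grasp; the last joint's range is limited). The gripper opens to 85 mm and grips with 20 to 120 N. Pads are 22 mm wide; open, the fingers measure 114 mm over their backs; the gripper's body (76 mm by 85 mm) begins 54 mm behind the grasp point. The pads swing forward as they close: fully open they stand 13 mm farther back than shut.
Start: joints at [-1.286, 0.116, 1.442, -0, 1.584, -0.038], TCP at [214.117, -640.147, 404.703] pointing down, gripper open.
Joint ranges: [-2.83, 2.83], [-0.83, 2.19], [0.07, 2.5], [-1.14, 4.28], [0.01, 3], [-2.97, 2.97]. Speed limits (rad/s): [1.89, 1.89, 2.22, 3.14, 3.14, 3.14].

INTERFACE

Orientations are given as a rotation vector (axis times angle).
In Python, from rig import r gives the robot as it stands. The module is installed in compiled form; this text tells all that it offers.
- The arm moves only by the tool apply_moves, never from a script. Its argument "deltas" is a list of rows, each a list of 2 entries, a list of its own where there are three numbers: the shift along the tool's x, y, z in m, then the turn about the tool's z in rad. A call has 1 to 20 rows; each row is the pose to reach, as a shift and turn from the pose commanded when the call began, along the tool's axes at that moment; what a row does not reach only later rows make up. A row lasts 1/8 s, in which the tool goes at most 62.5 mm and 10.7 degrees, less where a joint would pass 70% of its speed; a pose out of reach is approached as far as the arm can. A call with a gripper value outside its range is refused whole. "fingers" is the closure, from 0 (fully open) to 1 (shut), set as the call begins (left out, the last holds). The fingers move at their own pace and stop on an object; "grip_force" is the grip in N (left out, the last holds). Time passes only in rows, so rows that repeat a pose let the fingers close. It gives the time, the measured TCP pose, the force, the opening and the grip force at its end, in the units of the state.
- r.get_obs(): the state, without advancing time (a new reading comes with each control period).
- r.snapshot(name): name is "scene" or "top"; returns a dict with "frame" (420x560x3 uint8, red, green, blue), "range_z" (420x560 float32, mm along the optical axis (not along the pixel's ray), 0 where there is no reading), "fx", "fy", "cx", "cy" (pixels), "D" ([k1, k2, p1, p2, k3] as OpenCV has them; the pictures are not rectified), "R" (3x3) and "t" (3): a world point X has camera coordinates R X + t. Camera axes: x right, y down, z forward; pixel columns grow to the right and rows downward; lengths in mm; the calibration is good to about 2 mm. A picture is of the moment at which its call begins.
- r.close_job(): hands the job in; it is judged then, once.
Trained networks look in the newest picture that a camera, given by its name, has taken for a name from the list of things; names that differ only in an ending like _2 or _b are one class to them, and where a whole thing is asked for, a point or a joint stands for the part that bears it (a point fixed in the world has none). Each returns a list of dicts, best first, with "score" (0 to 1); they miss things now and then, are a little off and sometimes report something else, mostly with a low value. They report only what shows in the picture. A call takes as long as a camera call. They do not tell look-alikes from the thing itself.
- r.trace(camera, label): "mask" (420x560 bool, what is visible of it) and "extent" ([left, top, width, height] in pixels, round what is visible of it).
The state is a dict: "t": time; "joint_pos": joint angles; "joint_velocities": joint speeds; "effort": joint torques, N m; "position": TCP position; "tool_rot": TCP orientation; "force": force on the tool from outside, world axes, zero at the start; "torque": the same for the moment, N m; "width": finger opening in mm; "grip_force": force on a finger pad.
Only numpy, scipy, OpenCV 4.12 (cv2) and the standard library are available. Lean on these libraries where they do the work, as an engineer would, in place of code of your own. Each camera call takes 0.05 s, during which the arm holds its last target. There are 200 camera calls.

## Working session

There is one attempt and no reset: what is moved stays moved. The work goes in short steps, Python scripts to look and compute and a tool call to move; the robot and the scene stay as the last step left them, time stands still between calls to the robot, and variables do not carry over. Pictures are saved under pics/ and viewed, at most 10 in all, crops included, and the job is handed in when it is done.

Besides the shell and the picture viewer there is one more tool, called after ">>>" by a JSON object that holds its "name" and its "arguments". apply_moves: Moves the arm, as the interface text tells. Its arguments: {"type":"object","properties":{"deltas":{"type":"array","items":{"type":"array"}},"fingers":{"type":"number"},"grip_force":{"type":"number"}},"required":["deltas"]}

```bash
mkdir -p pics; cat > h.py <<'E'
import numpy as np, cv2
from rig import r
def snap(n):
    s=r.snapshot(n); s['R']=np.array(s['R']);s['t']=np.array(s['t']);return s
def K(s): return np.array([[s['fx'],0,s['cx']],[0,s['fy'],s['cy']],[0,0,1.]])
def world(s,uv,z=None,d=None):
    uv=np.asarray(uv,float).reshape(-1,1,2)
    n=cv2.undistortPoints(uv,K(s),np.array(s['D'],float)).reshape(-1,2)
    ray=np.c_[n,np.ones(len(n))]
    if d is not None: return (ray*np.asarray(d,float).reshape(-1,1)-s['t'])@s['R']
    w=ray@s['R']; c=-s['R'].T@s['t']
    return c+w*((z-c[2])/w[:,2:3])
def cloud(s,m=None):
    m=(s['range_z']>0) if m is None else (m&(s['range_z']>0))
    v,u=np.nonzero(m); return world(s,np.c_[u,v],d=s['range_z'][v,u]),np.c_[u,v]
def proj(s,X):
    return cv2.projectPoints(np.asarray(X,float).reshape(-1,1,3),cv2.Rodrigues(s['R'])[0],s['t'],K(s),np.array(s['D'],float))[0].reshape(-1,2)
def save(s,n,box=None,k=1):
    f=s['frame'][:,:,::-1]
    if box: x,y,w,h=box; f=f[y:y+h,x:x+w]
    cv2.imwrite('pics/'+n,cv2.resize(f,None,fx=k,fy=k,interpolation=cv2.INTER_CUBIC))
E
python3 - <<'E'
from h import *
a=snap('scene');b=snap('top')
f=np.vstack([a['frame'],b['frame']])
cv2.imwrite('pics/a.png',a['frame'][:,:,::-1]);cv2.imwrite('pics/b.png',b['frame'][:,:,::-1])
for n,s in(('scene',a),('top',b)):
    print(n,(-s['R'].T@s['t']).round(),s['fx'],s['R'][2].round(2))
    for l in('pin','stop_pin','knob_pin','rack','bracket','slide_box'):
        for d in r.trace(n,l)[:3]:
            P,_=cloud(s,d['mask']); print(l,round(d['score'],2),d['extent'],np.median(P,0).round(),P[:,2].max().round())
o=r.get_obs();print(o['position'],o['tool_rot'],o['t'])
E
```

```text
scene [ 809. -147.  738.] 400.9250760664254 [-0.43  0.31 -0.85]
pin 0.72 [369.0, 114.0, 37.1, 28.1] [435. 421.  27.] 49.0
pin 0.69 [283.6, 149.6, 31.3, 25.0] [373. 206.  33.] 50.0
pin 0.69 [293.7, 156.5, 111.7, 81.3] [538. 213.  55.] 60.0
stop_pin 0.63 [315.6, 190.9, 10.5, 18.7] [518. 163.  66.] 99.0
knob_pin 0.76 [373.7, 160.4, 17.4, 19.6] [533. 309.  91.] 99.0
rack 0.56 [293.5, 155.6, 114.4, 84.5] [538. 215.  55.] 82.0
bracket 0.92 [0.0, 274.4, 195.1, 144.9] [ 571. -281.  150.] 156.0
bracket 0.17 [420.2, 210.8, 35.4, 31.2] [681. 328.  40.] 44.0
slide_box 0.61 [186.3, 195.8, 56.0, 59.1] [412. -24.  36.] 41.0
top [ 446.   98. 1204.] 460.7248743887791 [ 0.04  0.01 -1.  ]
pin 0.79 [146.8, 213.6, 25.3, 34.1] [427. 428.  26.] 49.0
pin 0.58 [221.1, 192.7, 19.5, 24.2] [521. 239.  79.] 111.0
pin 0.56 [226.8, 245.9, 35.3, 29.1] [367. 206.  31.] 48.0
stop_pin 0.64 [257.1, 192.6, 11.5, 8.4] [514. 168.  62.] 99.0
rack 0.55 [185.9, 179.1, 95.5, 35.7] [521. 237.  55.] 108.0
bracket 0.91 [377.4, 126.4, 158.9, 98.5] [ 579. -307.  148.] 156.0
slide_box 0.7 [312.3, 226.4, 42.2, 41.9] [402. -16.  34.] 41.0
slide_box 0.31 [226.3, 194.6, 13.7, 5.8] [522. 240. 101.] 111.0
[ 214.11287458 -640.14843196  404.71388432] [3.10073649e+00 5.04839098e-01 2.25453969e-06] 0.7
```

View pics/a.png

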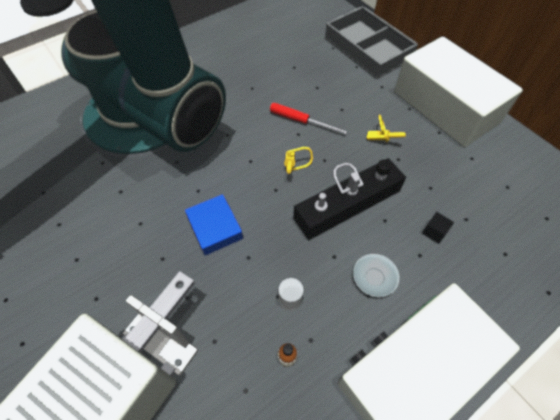

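View pics/b.png

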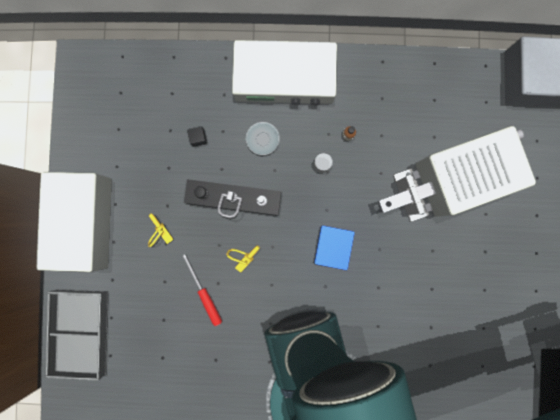

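The top camera has image left = +y and up = +x. Candidates for the pin are:
- yellow ringed pin at scene (298,158)
- yellow ringed pin at scene (383,130)
- steel ringed pin in the rack's middle hole at scene (348,180), top (231,200)
- stub pin at scene (321,203)
- knob pin at scene (383,172)

By the description I choose the steel pin with the ring. Next is one close crop to check it, plus the bracket.

```bash
python3 - <<'E'
from h import *
a=snap('scene');b=snap('top')
def crop(s,x,y,w,h):
    return cv2.resize(s['frame'][y:y+h,x:x+w,::-1],(400,300),interpolation=cv2.INTER_CUBIC)
im=np.vstack([np.hstack([crop(a,290,145,120,90),crop(b,180,165,108,81)]),np.hstack([crop(a,100,260,120,90),crop(b,360,155,100,75)])])
cv2.imwrite('pics/c.png',im)
# tongue top ~ z100, plate top ~118
P,uv=cloud(b); 
m=(uv[:,0]>360)&(uv[:,0]<450)&(uv[:,1]>155)&(uv[:,1]<235)
for lo,hi in((92,108),(111,126)):
    k=m&(P[:,2]>lo)&(P[:,2]<hi); Q=P[k]; rc=cv2.minAreaRect(Q[:,:2].astype(np.float32)); print(lo,k.sum(),rc,Q.mean(0).round(1),cv2.boxPoints(rc).round(0).tolist())
for n,s in(('top',b),('scene',a)):
  d=max(r.trace(n,'rack'),key=lambda d:d['score']); P,uv=cloud(s,cv2.dilate(d['mask'].astype(np.uint8),np.ones((5,5)))>0)
  Q=P[(abs(P[:,2]-55)<6)]; rc=cv2.minAreaRect(Q[:,:2].astype(np.float32)); print('rack',n,rc,Q[:,2].mean())
  T=P[P[:,2]>66]; print(len(T)); 
  # cluster high pts
  c,l=np.unique(T.round(0),axis=0,return_counts=True)
  np.savetxt(f'/tmp/hi_{n}.txt',T,fmt='%.0f')
for s in(a,b):
  d=r.trace('scene' if s is a else 'top','bracket')[0]; P,_=cloud(s,d['mask']); Q=P[P[:,2]>143]; print('det',cv2.minAreaRect(Q[:,:2].astype(np.float32)))
E
```

```text
92 762 ((535.4473876953125, -186.19789123535156), (147.74729919433594, 140.2372283935547), 19.46902847290039) [ 534.8 -193.9   99.6] [[442.0, -145.0], [489.0, -277.0], [628.0, -228.0], [582.0, -95.0]]
111 353 ((547.0985107421875, -222.9348602294922), (148.77932739257812, 64.19151306152344), 20.381118774414062) [ 543.9 -218.   117.6] [[466.0, -219.0], [489.0, -279.0], [628.0, -227.0], [606.0, -167.0]]
rack top ((523.3470458984375, 242.51751708984375), (239.11544799804688, 60.23119354248047), 84.00814819335938) 54.7144204424887
226
rack scene ((522.281982421875, 239.86390686035156), (241.24093627929688, 62.288856506347656), 84.30671691894531) 55.77909975801336
208
det ((585.1211547851562, -324.5706787109375), (149.47900390625, 159.07301330566406), 21.433866500854492)
det ((595.7063598632812, -350.06298828125), (149.96282958984375, 220.06398010253906), 21.33659553527832)
```

View pics/c.png

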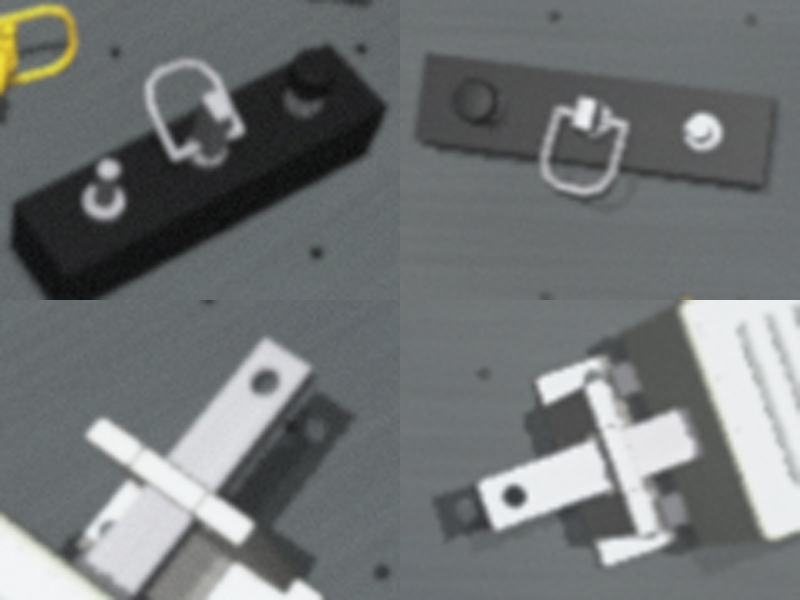

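The crop confirms it: the steel pin with the white wire ring stands in the middle hole, with the ring towards world -x. The tongue hole is at about scene (179,284) and top (388,204). Next I measure the pin and the hole more finely.

```bash
python3 - <<'E'
from h import *
a=snap('scene');b=snap('top')
def hole(s,u,v,h=7):
    g=s['frame'].mean(2)[v-h:v+h+1,u-h:u+h+1]; 
    w=np.clip(np.percentile(g,70)*.75-g,0,None); 
    n,l=cv2.connectedComponents((w>0).astype(np.uint8)); 
    w=w*(l==l[h,h]); yy,xx=np.mgrid[-h:h+1,-h:h+1]
    c=[u+(w*xx).sum()/w.sum(),v+(w*yy).sum()/w.sum()]; return c,world(s,[c],z=100)[0].round(1),(w>0).sum()
print(hole(a,179,284),hole(b,388,204))
for n,s in(('scene',a),('top',b)):
    P,uv=cloud(s)
    # tongue: points z 95..105 around hole
    H=np.array([495,-125])
    Q=P[(abs(P[:,2]-100)<5)&(np.hypot(*(P[:,:2]-H).T)<75)]
    Q=Q[(Q[:,:2]-H)@np.array([.36,-.93])<45]
    rc=cv2.minAreaRect(Q[:,:2].astype(np.float32)); print(n,'tongue',rc,len(Q),Q[:,2].mean(),cv2.boxPoints(rc).round(1).tolist())
    T=P[(P[:,2]>112)&(P[:,2]<124)&(np.hypot(*(P[:,:2]-[545,-220]).T)<90)]
    T=P[(np.hypot(*(P[:,:2]-[521,241]).T)<30)&(P[:,2]>98)]; print('tab',len(T),T.mean(0).round(1),T[:,2].max())
    # ring: bright pixels with z 60..90 away from pin
    Rg=P[(P[:,2]>66)&(P[:,2]<95)&(np.hypot(*(P[:,:2]-[480,243]).T)<36)]
    print('ring',len(Rg),Rg.min(0).round(),Rg.max(0).round(),Rg.mean(0).round(1), Rg[Rg[:,0].argsort()[:8]].mean(0).round(1))
    for l in('stop_pin','knob_pin'):
        for d in r.trace(n,l)[:1]:
            Q,_=cloud(s,d['mask']);Q=Q[Q[:,2]>88];print(l,Q.mean(0).round(1),len(Q))
E
```

```text
([np.float64(178.87800169258438), np.float64(283.9770178779224)], array([ 511.8, -141.9,  100. ]), np.int64(54)) ([np.float64(388.14598780688743), np.float64(203.57011039710002)], array([ 513.3, -139.7,  100. ]), np.int64(29))
scene tongue ((513.5542602539062, -143.92266845703125), (31.165998458862305, 41.412899017333984), 21.466365814208984) 422 100.84329197420028 [[491.5, -130.39999389648438], [506.6000061035156, -168.89999389648438], [535.5999755859375, -157.5], [520.5, -118.9000015258789]]
tab 78 [523.7 238.2 104.8] 109.49626725983528
ring 125 [470. 218.  70.] [515. 270.  94.] [488.2 243.4  80.2] [472.2 242.3  83.8]
stop_pin [515.5 164.3  94.6] 39
knob_pin [531.7 312.3  94.7] 138
top tongue ((514.2540893554688, -142.35720825195312), (29.96462059020996, 43.61581039428711), 21.321060180664062) 197 99.17524480652492 [[492.3999938964844, -127.5], [508.20001220703125, -168.10000610351562], [536.0999755859375, -157.1999969482422], [520.2999877929688, -116.5999984741211]]
tab 45 [523.1 242.5 105.2] 109.78353401051518
ring 85 [471. 221.  69.] [515. 273.  94.] [487.5 246.   79.2] [472.9 248.4  83.8]
stop_pin [515.2 168.1  94.2] 21
```

>>> {"name": "apply_moves", "arguments": {"deltas": [[[0.02,-0.026,0.0],0.02],[[0.055,-0.07,0.0],0.05],[[0.091,-0.117,0.0],0.08],[[0.128,-0.164,0.0],0.11],[[0.165,-0.212,0.0],0.14],[[0.202,-0.26,0.0],0.17],[[0.239,-0.307,0.0],0.2],[[0.276,-0.355,0.0],0.23],[[0.313,-0.403,0.0],0.26],[[0.35,-0.45,0.0],0.29],[[0.387,-0.498,0.01],0.32],[[0.424,-0.546,0.02],0.35],[[0.461,-0.593,0.04],0.38],[[0.498,-0.641,0.05],0.4],[[0.53,-0.682,0.06],0.42],[[0.555,-0.714,0.07],0.424],[[0.568,-0.731,0.075],0.424],[[0.5726,-0.7371,0.075],0.424],[[0.5726,-0.7371,0.075],0.424]], "fingers": 0.5}}

```text
t: 3.68
position: [523.4, 240.0, 330.2]
tool_rot: [-3.138, 0.159, -0.001]
force: [0.9, -0.4, -0.3]
width: 42.8
grip_force: 0.0
```

```bash
python3 - <<'E'
from h import *
a=snap('scene');b=snap('top')
f=lambda s,x,y,w,h:cv2.resize(s['frame'][y:y+h,x:x+w,::-1],(400,400),interpolation=cv2.INTER_CUBIC)
cv2.imwrite('pics/d.png',np.hstack([f(a,290,70,140,140),f(b,170,130,140,140)]))
o=r.get_obs();print(o['position'].round(1) if hasattr(o['position'],'round') else o['position'],o['tool_rot'],o['width'],o['t'],o['joint_pos'])
p=np.array(o['position'])
print(proj(a,[[p[0],p[1],p[2]-173],[523.3,240.5,106]]))
E
```

```text
[523.3 239.5 330.3] [-3.13735160e+00  1.60225420e-01 -1.09734926e-03] 42.4568198725023 3.775 [ 3.85026371e-01 -7.10623951e-02  1.75273638e+00 -1.58149800e-04
  1.45922115e+00  2.05789215e+00]
[[359.12255699 159.92652036]
 [355.19831589 176.1891577 ]]
```

View pics/d.png

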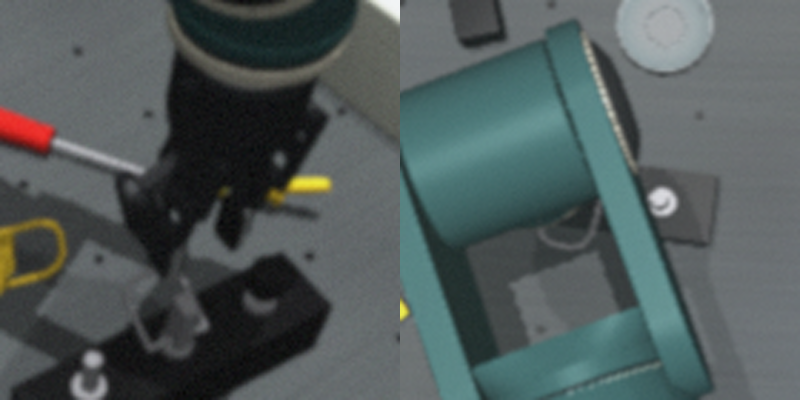

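>>> {"name": "apply_moves", "arguments": {"deltas": [[[0,0,0.02],0],[[0,0,0.04],0],[[0,0,0.055],0],[[0,0,0.065],0],[[0,0,0.074],0],[[0,0,0.08],0],[[0,0,0.081],0],[[0,0,0.081],0]]}}

```text
t: 4.78
position: [523.4, 240.6, 249.0]
tool_rot: [-3.137, 0.159, -0.001]
force: [-0.7, -0.5, -0.3]
width: 42.4
grip_force: 0.0
```

>>> {"name": "apply_moves", "arguments": {"deltas": [[[0,0,0],0],[[0,0,0],0],[[0,0,0],0],[[0,0,0],0],[[0,0,0],0],[[0,0,0],0]], "fingers": 1.0, "grip_force": 25}}

```text
t: 5.52
position: [523.4, 240.8, 249.0]
tool_rot: [-3.137, 0.159, -0.001]
force: [-0.4, 6.1, 1.9]
width: 11.6
grip_force: 30.5
```

>>> {"name": "apply_moves", "arguments": {"deltas": [[[0,0,0],0],[[0,0,-0.005],0],[[0,0,-0.015],0],[[0,0,-0.03],0],[[0,0,-0.05],0],[[0,0,-0.075],0],[[0,0,-0.105],0],[[0,0,-0.13],0],[[0,0,-0.145],0],[[0,0,-0.15],0],[[0,0,-0.15],0]], "grip_force": 60}}

```text
t: 6.9
position: [523.3, 240.5, 398.2]
tool_rot: [3.137, -0.159, -0.001]
force: [-0.1, 0.1, -1.8]
width: 11.0
grip_force: 60.5
```

```bash
python3 - <<'E'
from h import *
a=snap('scene');o=r.get_obs();p=np.array(o['position']);print(p,o['tool_rot'],o['width'],o['force'])
R=cv2.Rodrigues(np.array(o['tool_rot']))[0]
print(R.round(4).tolist())
print(proj(a,[p+R@[0,0,155.],p+R@[0,0,193.],p+R@[0,0,231.]]))
P,uv=cloud(a);L=(P-p)@R
k=(abs(L[:,0])<70)&(abs(L[:,1])<40)&(L[:,2]>175)&(L[:,2]<240)
for lo in range(165,240,6):
    q=L[(abs(L[:,0])<70)&(abs(L[:,1])<40)&(L[:,2]>lo)&(L[:,2]<=lo+6)]
    if len(q):print(lo,len(q),q.mean(0).round(1),q.min(0).round(),q.max(0).round())
c=proj(a,[p+R@[0,0,180.]])[0].astype(int);print(c)
save(a,'e.png',(c[0]-50,c[1]-50,100,100),6)
E
```

```text
[523.28827133 240.49376594 397.7992264 ] [ 3.13699759e+00 -1.58923238e-01 -1.71649799e-03] 11.06977066764199 [-0.22855237 -0.5904284  -0.94602557]
[[0.9949, -0.1011, -0.0011], [-0.1011, -0.9949, -0.0005], [-0.0011, 0.0006, -1.0]]
[[367.86545451 127.37054137]
 [363.87007887 142.53790796]
 [360.22655591 156.36525849]]
165 62 [-19.7  13.8 167.5] [-50. -10. 165.] [ 10.  28. 171.]
171 54 [-12.   18.8 174.1] [-35.  -3. 171.] [ 10.  28. 177.]
177 67 [ -0.5  15.7 180.1] [-19. -20. 177.] [ 10.  28. 183.]
183 51 [  4.1   7.4 186.2] [-10.  -7. 183.] [ 12.  27. 189.]
189 17 [  6.2   8.1 191.2] [ -1.  -5. 189.] [ 11.  15. 195.]
195 1 [  4.7   3.7 200.6] [  5.   4. 201.] [  5.   4. 201.]
201 15 [  2.5   5.5 203.7] [ -1.   1. 201.] [  5.   8. 207.]
207 18 [  2.2   5.  209.9] [ -4.  -1. 207.] [  5.   8. 213.]
213 12 [  2.2   5.1 216.4] [ -4.   0. 213.] [  5.   9. 218.]
219 14 [  2.    4.9 221.7] [ -2.  -1. 219.] [  5.   8. 224.]
225 8 [  2.2   5.1 227.2] [ -1.   2. 226.] [  4.   7. 229.]
[365 137]
```

View pics/e.png

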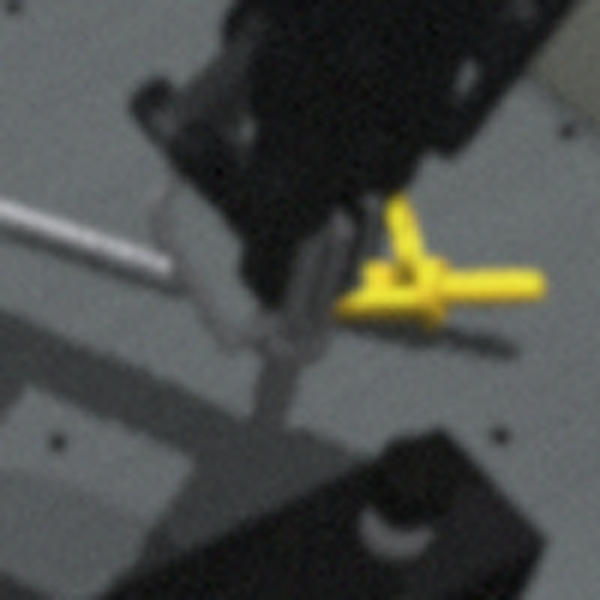

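>>> {"name": "apply_moves", "arguments": {"deltas": [[[0.001,0.015,0],0.05],[[0.003,0.045,0],0.14],[[0.006,0.08,0],0.25],[[0.009,0.12,0],0.36],[[0.012,0.16,0],0.48],[[0.015,0.2,0],0.6],[[0.018,0.24,0],0.72],[[0.021,0.28,0],0.83],[[0.024,0.315,0],0.94],[[0.026,0.345,0.01],1.03],[[0.0275,0.368,0.025],1.08],[[0.0282,0.379,0.04],1.096],[[0.0282,0.3809,0.05],1.096],[[0.0282,0.3809,0.055],1.096],[[0.0282,0.3809,0.055],1.096],[[0.0282,0.3809,0.055],1.096]]}}

```text
t: 8.95
position: [513.0, -140.9, 344.2]
tool_rot: [-2.596, 1.769, -0.001]
force: [-0.7, -0.4, -1.5]
width: 10.9
grip_force: 60.4
```

```bash
cat > chk.py <<'E'
from h import *
import sys
a=snap('scene');b=snap('top');o=r.get_obs();p=np.array(o['position']);R=cv2.Rodrigues(np.array(o['tool_rot']))[0]
print(p.round(2),R[:2,:2].round(4).tolist(),o['width'],np.array(o['force']).round(1),o['t'])
P,uv=cloud(a);L=(P-p)@R
q=L[(abs(L[:,0])<14)&(abs(L[:,1])<14)&(L[:,2]>203)&(L[:,2]<225)]
print('shank',len(q),np.median(q,0).round(1),'cam dir',((-a['R'].T@a['t']-p)@R).round())
T=P[(abs(P[:,2]-100)<5)]; t=(T-p)@R; k=(abs(t[:,0])<60)&(abs(t[:,1])<25); t=t[k]
print('tongue',t.min(0).round(1),t.max(0).round(1)); rc=cv2.minAreaRect(t[:,:2].astype(np.float32)); print(rc)
tip=proj(a,[p+R@[0,0,232.]])[0]; h=proj(a,[[512.5,-140.6,100]])[0]; print(tip,h)
c=h.astype(int)
x,y=c[0]-40,c[1]-50
f=cv2.resize(a['frame'][y:y+80,x:x+80,::-1],None,fx=6,fy=6,interpolation=cv2.INTER_CUBIC)
cv2.imwrite('pics/'+sys.argv[1],f); print('crop origin',x,y)
E
python3 chk.py f.png
```

```text
[ 513.   -140.99  344.21] [[0.3654, -0.9308], [-0.9308, -0.3654]] 11.22238902257781 [ 0.1  0.2 -2.2] 9.05
shank 33 [  4.5  -3.2 214.9] cam dir [ 113. -273. -393.]
tongue [-18.  -15.1 239.3] [ 57.2  16.8 249.2]
((19.623275756835938, 0.8663158416748047), (75.24722290039062, 31.84360122680664), 0.36165618896484375)
[178.09644436 281.64001367] [179.74261985 283.86874458]
crop origin 139 233
```

View pics/f.png

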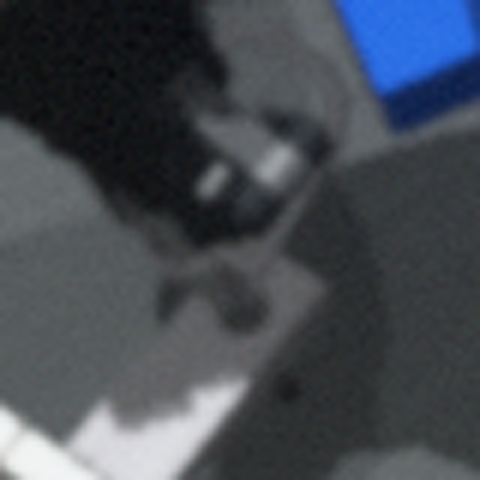

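>>> {"name": "apply_moves", "arguments": {"deltas": [[[0,0,0.004],0],[[0,0,0.008],0],[[0,0,0.01],0],[[0,0,0.012],0],[[0,0,0.0135],0],[[0,0,0.015],0],[[0,0,0.015],0]]}}

```text
t: 9.93
position: [512.9, -141.3, 328.6]
tool_rot: [-2.595, 1.77, 0.0]
force: [0.9, -0.1, -1.3]
width: 11.4
grip_force: 60.4
```

>>> {"name": "apply_moves", "arguments": {"deltas": [[[0,0,0.001],0],[[0,0,0.002],0],[[0,0,0.003],0],[[0,0,0.004],0],[[0,0,0.004],0]]}}

```text
t: 10.55
position: [512.9, -141.2, 324.7]
tool_rot: [-2.595, 1.77, -0.0]
force: [0.6, 2.6, -0.0]
width: 10.9
grip_force: 60.6
```

>>> {"name": "apply_moves", "arguments": {"deltas": [[[0,0,0.001],0],[[0,0,0.002],0],[[0,0,0.003],0],[[0,0,0.004],0],[[0,0,0.005],0],[[0,0,0.005],0]]}}

```text
t: 11.3
position: [512.9, -141.3, 319.6]
tool_rot: [-2.595, 1.77, 0.0]
force: [3.5, 3.2, -0.4]
width: 11.1
grip_force: 60.4
```

>>> {"name": "apply_moves", "arguments": {"deltas": [[[0,-0.0004,0],0],[[0,-0.0007,0.001],0],[[0,-0.0007,0.003],0],[[0,-0.0007,0.005],0],[[0,-0.0007,0.007],0],[[0,-0.0007,0.009],0],[[0,-0.0007,0.01],0],[[0,-0.0007,0.01],0]]}}

```text
t: 12.3
position: [513.5, -141.0, 309.6]
tool_rot: [2.595, -1.77, -0.0]
force: [-0.8, 0.2, -1.0]
width: 11.5
grip_force: 60.5
```

>>> {"name": "apply_moves", "arguments": {"deltas": [[[0,0,0.002],0],[[0,0,0.004],0],[[0,0,0.006],0],[[0,0,0.008],0],[[0,0,0.01],0],[[0,0,0.0115],0],[[0,0,0.0125],0],[[0,0,0.0125],0]]}}

```text
t: 13.3
position: [513.6, -141.0, 297.2]
tool_rot: [2.595, -1.77, -0.0]
force: [-0.6, -0.2, -1.6]
width: 11.2
grip_force: 60.5
```

Expected seat is at TCP z of about 294, so I creep down to contact.

>>> {"name": "apply_moves", "arguments": {"deltas": [[[0,0,0.0006],0],[[0,0,0.0012],0],[[0,0,0.0018],0],[[0,0,0.0024],0],[[0,0,0.003],0],[[0,0,0.003],0]]}}

```text
t: 14.05
position: [513.6, -141.0, 294.2]
tool_rot: [-2.595, 1.77, 0.0]
force: [-0.1, 0.3, -0.6]
width: 11.1
grip_force: 60.5
```

>>> {"name": "apply_moves", "arguments": {"deltas": [[[0,0,0.0004],0],[[0,0,0.0008],0],[[0,0,0.0012],0],[[0,0,0.0012],0]]}}

```text
t: 14.55
position: [513.6, -141.1, 294.0]
tool_rot: [-2.595, 1.77, -0.001]
force: [-4.4, 1.4, 8.1]
width: 11.0
grip_force: 62.2
```

>>> {"name": "apply_moves", "arguments": {"deltas": [[[0,0,-0.0005],0],[[0,0,-0.0005],0],[[0,0,-0.0005],0],[[0,0,-0.0005],0],[[0,0,-0.0005],0]], "fingers": 0.6}}

```text
t: 15.18
position: [513.5, -141.0, 293.5]
tool_rot: [2.595, -1.77, -0.0]
force: [0.5, 1.0, -0.4]
width: 34.1
grip_force: 0.0
```

>>> {"name": "apply_moves", "arguments": {"deltas": [[[0,0,-0.005],0],[[0,0,-0.015],0],[[0,0,-0.03],0],[[0,0,-0.05],0],[[0,0,-0.065],0],[[0,0,-0.07],0],[[0,0,-0.07],0]]}}

```text
t: 16.05
position: [513.5, -141.0, 363.6]
tool_rot: [-2.595, 1.77, -0.0]
force: [0.4, 0.8, -0.5]
width: 34.0
grip_force: 0.0
```

>>> {"name": "apply_moves", "arguments": {"deltas": [[[-0.01,0,0],0],[[-0.03,0,0],0],[[-0.06,0,0],0],[[-0.09,0,0],0],[[-0.11,0,0],0],[[-0.12,0,0],0],[[-0.12,0,0],0]], "fingers": 1.0}}

```text
t: 16.92
position: [469.6, -28.9, 363.6]
tool_rot: [-2.596, 1.769, -0.0]
force: [-0.1, -0.5, -1.1]
width: 0.1
grip_force: 0.0
```

```bash
python3 - <<'E'
from h import *
a=snap('scene');b=snap('top');o=r.get_obs();print(o['position'],o['t'],o['width'])
f=lambda s,x,y,w:cv2.resize(s['frame'][y:y+w,x:x+w,::-1],(400,400),interpolation=cv2.INTER_CUBIC)
cv2.imwrite('pics/g.png',np.hstack([f(a,130,230,90),f(b,350,160,90)]))
C=np.array([513.6,-141.0,100]);X=np.array([.3654,-.9308,0]);Y=np.array([.9308,.3654,0])
M=np.array([X,Y,[0,0,1]])
for n,s in(('scene',a),('top',b)):
    P,_=cloud(s);L=(P-C)@M.T
    k=(abs(L[:,0])<12)&(abs(L[:,1])<12)&(L[:,2]>44)&(L[:,2]<58); print('tab',k.sum(),L[k].mean(0).round(1),L[k].max(0).round(1))
    k=(L[:,0]<-22)&(L[:,0]>-62)&(abs(L[:,1])<32)&(L[:,2]>8)&(L[:,2]<50); 
    if k.sum(): print('ring',k.sum(),L[k].min(0).round(1),L[k].max(0).round(1)); q=L[k]; print(q[q[:,0].argsort()[:8]].mean(0).round(1))
    print('expected end',proj(s,[C+M.T@[-48.9,0,27.8]]))
E
```

```text
[469.92504246 -29.60287954 363.44081966] 17.025 -0.15466473888935728
tab 116 [ 2.3 -0.5 51. ] [11.8  4.7 54.3]
ring 149 [-50.4 -27.6  19.5] [-22.   24.   31.8]
[-49.3  -1.7  29.3]
expected end [[195.18658653 254.81310835]]<stdin>:9: RuntimeWarning: Mean of empty slice.
  ret = um.true_divide(
Traceback (most recent call last):
ValueError: zero-size array to reduction operation maximum which has no identity
```

View pics/g.png

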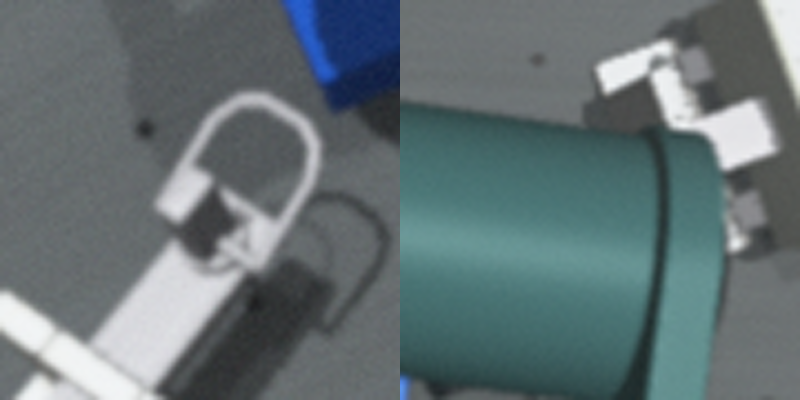

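The pin is seated and the ring stands open over the tongue's free end (left crop, end bar at about (255,95)). Next I push the end bar down from above.

>>> {"name": "apply_moves", "arguments": {"deltas": [[[0.02,0,0.005],0],[[0.045,0,0.015],0],[[0.062,0,0.03],0],[[0.068,0,0.045],0],[[0.068,0,0.052],0],[[0.068,0,0.056],0],[[0.068,0,0.06],0],[[0.068,0,0.064],0],[[0.068,0,0.068],0],[[0.068,0,0.068],0]]}}

```text
t: 18.27
position: [494.5, -92.5, 295.3]
tool_rot: [2.595, -1.77, -0.0]
force: [0.5, 0.7, 1.4]
width: -0.2
grip_force: 0.3
```

>>> {"name": "apply_moves", "arguments": {"deltas": [[[0,0,0.004],0],[[0,0,0.008],0],[[0,0,0.012],0],[[0,0,0.016],0],[[0,0,0.02],0],[[0,0,0.024],0],[[0,0,0.028],0],[[0,0,0.03],0],[[0,0,0.03],0]]}}

```text
t: 19.4
position: [494.6, -92.7, 265.4]
tool_rot: [2.595, -1.77, -0.0]
force: [-0.2, 0.2, 1.3]
width: 0.1
grip_force: 1.0
```

>>> {"name": "apply_moves", "arguments": {"deltas": [[[0,0,0.002],0],[[0,0,0.004],0],[[0,0,0.006],0],[[0,0,0.008],0],[[0,0,0.0095],0],[[0,0,0.0105],0],[[0,0,0.0105],0]]}}

```text
t: 20.27
position: [494.5, -92.6, 254.8]
tool_rot: [2.595, -1.77, -0.001]
force: [-0.0, -1.0, 1.4]
width: -0.1
grip_force: 0.9
```

>>> {"name": "apply_moves", "arguments": {"deltas": [[[0,0,0.0007],0],[[0,0,0.0014],0],[[0,0,0.002],0],[[0,0,0.002],0],[[0,0,0.002],0]]}}

```text
t: 20.9
position: [494.5, -92.6, 252.9]
tool_rot: [-2.595, 1.77, 0.0]
force: [0.4, 0.3, -0.3]
width: 0.0
grip_force: 0.2
```

```bash
python3 - <<'E'
from h import *
a=snap('scene');o=r.get_obs();print(o['position'],o['t'],np.round(o['force'],1),np.round(o['torque'],2))
save(a,'h.png',(140,220,80,80),6)
E
```

```text
[494.54209399 -92.57243238 252.93424957] 20.95 [-0.7  0.6 -0.2] [ 0.06 -0.   -0.01]
```

View pics/h.png

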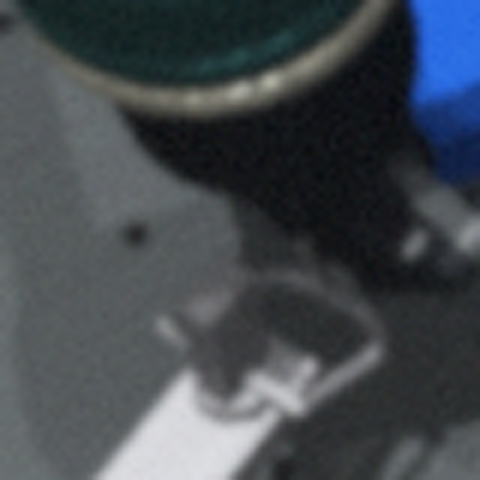

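Force is back to about zero, so the ring should be at its over-centre point, but the picture shows it still held under the fingertip, leg from (290,400) to (380,345). I push a little more.

>>> {"name": "apply_moves", "arguments": {"deltas": [[[0,0,0.0005],0],[[0,0,0.001],0],[[0,0,0.001],0],[[0,0,0.001],0]]}}

```text
t: 21.45
position: [494.6, -92.6, 252.0]
tool_rot: [2.595, -1.77, -0.0]
force: [-0.3, 1.5, -0.3]
width: 0.1
grip_force: 0.0
```

```bash
cat > ring.py <<'E'
from h import *
a=snap('scene');o=r.get_obs();print(np.round(o['position'],1),o['t'],np.round(o['force'],1))
C=np.array([513.6,-141.0,100]);M=np.array([[.3654,-.9308,0],[.9308,.3654,0],[0,0,1]])
for th in(0,.6,.96,1.2,1.92):
    e=th-.349; q=lambda y,l:C+M.T@np.array([-l*np.cos(e),y,10-l*np.sin(e)])
    print(th,proj(a,[q(23,20),q(-23,20),q(23,35),q(-23,35),q(0,52)]).round(0).tolist())
P,_=cloud(a);L=(P-C)@M.T
k=(L[:,0]<-20)&(L[:,0]>-60)&(abs(L[:,1])<30)&(L[:,2]>-60)&(L[:,2]<30); q=L[k]; print(k.sum())
k2=(abs(abs(q[:,1])-23)<5); print(q[k2].round(0)[::4].tolist())
E
python3 ring.py
```

```text
[494.6 -92.6 252. ] 21.5 [-0.9  1.2 -1.2]
0 [[196.0, 279.0], [174.0, 265.0], [201.0, 271.0], [179.0, 257.0], [195.0, 255.0]]
0.6 [[197.0, 281.0], [176.0, 267.0], [203.0, 275.0], [182.0, 262.0], [199.0, 262.0]]
0.96 [[197.0, 284.0], [176.0, 270.0], [202.0, 280.0], [182.0, 267.0], [198.0, 269.0]]
1.2 [[196.0, 286.0], [175.0, 273.0], [201.0, 284.0], [180.0, 271.0], [196.0, 275.0]]
1.92 [[192.0, 294.0], [171.0, 280.0], [193.0, 297.0], [173.0, 283.0], [185.0, 293.0]]
90
[[-38.0, 19.0, 29.0]]
```

```bash
python3 - <<'E'
from h import *
a=snap('scene');g=a['frame'].mean(2)
C=np.array([513.6,-141.0,100]);M=np.array([[.3654,-.9308,0],[.9308,.3654,0],[0,0,1]])
for th in np.arange(0,2.0,.16):
    e=th-.349; pts=proj(a,[C+M.T@np.array([-l*np.cos(e),23,10-l*np.sin(e)]) for l in np.arange(12,38,2)])
    print(round(th,2),round(np.mean([g[int(round(v)),int(round(u))] for u,v in pts]),1))
save(a,'i.png',(150,240,75,75),6)
E
```

```text
0.0 48.3
0.16 47.8
0.32 47.3
0.48 46.2
0.64 46.6
0.8 46.9
0.96 46.8
1.12 45.7
1.28 46.8
1.44 47.4
1.6 47.5
1.76 50.4
1.92 62.7
```

View pics/i.png

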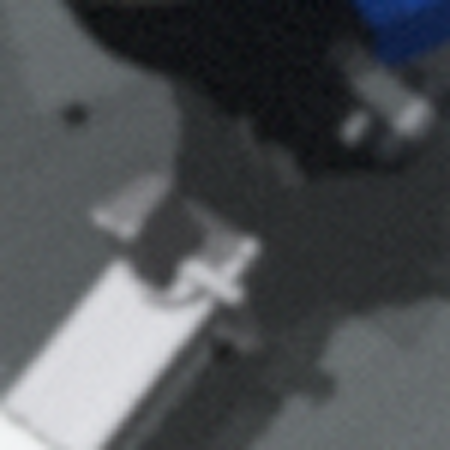

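The ring has snapped: its leg no longer extends outward and now hangs down beside the tongue at about (235,320). I retract up and away.

>>> {"name": "apply_moves", "arguments": {"deltas": [[[-0.003,0,-0.005],0],[[-0.006,0,-0.02],0],[[-0.01,0,-0.05],0],[[-0.03,0,-0.085],0],[[-0.06,0,-0.115],0],[[-0.1,0,-0.13],0],[[-0.14,0,-0.14],0],[[-0.16,0,-0.14],0],[[-0.16,0,-0.14],0],[[-0.16,0,-0.14],0]]}}

```text
t: 22.8
position: [436.2, 56.1, 392.5]
tool_rot: [-2.595, 1.77, -0.001]
force: [0.8, -0.2, -1.0]
width: -0.3
grip_force: 0.0
```

```bash
python3 - <<'E'
from h import *
a=snap('scene');g=a['frame'].mean(2)
C=np.array([513.6,-141.0,100]);M=np.array([[.3654,-.9308,0],[.9308,.3654,0],[0,0,1]])
P,_=cloud(a);L=(P-C)@M.T
k=(abs(L[:,0])<14)&(abs(L[:,1]-23)<7)&(L[:,2]>-45)&(L[:,2]<8);print(k.sum(),L[k].mean(0).round(1))
k=(abs(L[:,0])<12)&(abs(L[:,1])<12)&(L[:,2]>44)&(L[:,2]<58); print('tab',L[k].mean(0).round(1),L[k].max(0).round(1))
save(a,'j.png',(140,220,110,110),5)
E
```

```text
27 [  0.3  22.5 -11.8]
tab [ 1.2  0.3 50.9] [10.5  6.  54.3]
```

View pics/j.png

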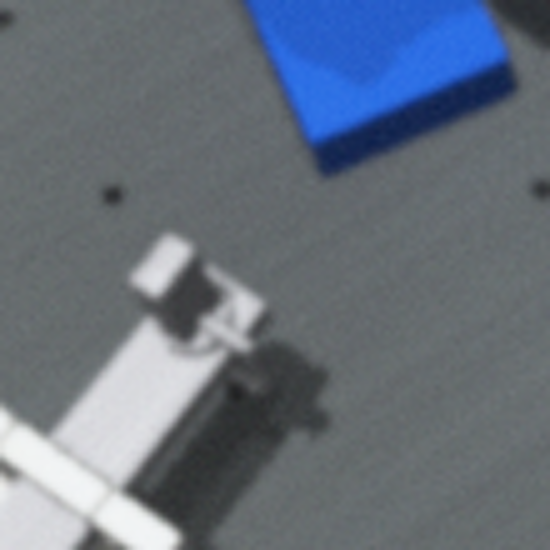

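The ring hangs closed beside the tongue (leg at about (245,375)), and the tab top is at its seated height. The arm is clear, so I hand in.

```bash
python3 -c "
from rig import r
print(r.close_job())"
```

```text
the job is handed in; nothing more can be done
None
```

The linch pin is seated through the tongue, its ring is snapped shut under the point, the arm is clear, and the job was handed in at about 23 s (no verdict was returned).

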